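Re-zero a coffee grinder by feel and set it five clicks open

ROBOT

A 6-joint arm with a two-finger parallel gripper is mounted at the origin on the work surface. World frame = base frame: x ahead of the robot, y to its left, z up, the work surface at z = 0. Lengths are in m, angles in rad, forces in N, time in s.
With the tool pointing down it reaches from about 0.275 to 0.775 m from the base axis. Payload 14.6 kg.
Tool frame: the origin (TCP) lies midway between the tips of the shut fingers; the grasp point (between the pads) lies 19 mm behind it; z points along the fingers, y is the line along which they close (so a half turn about z gives the same grasp; the last joint's range is limited). The gripper opens to 85 mm and grips with 20 to 120 N. Pads are 22 mm wide; open, the fingers measure 114 mm over their backs; the gripper's body (76 mm by 85 mm) begins 54 mm behind the grasp point. The pads swing forward as they close: fully open they stand 13 mm farther back than shut.
Start: joints at [-1.278, 0.263, -0.048, 1.259, 0, 1.415], TCP at [0.227, -0.473, 0.231] pointing down, gripper open.
Joint ranges: [-2.65, 2.65], [-0.89, 1.7], [-1.18, 1.37], [-2.13, 2.11], [-1.35, 1.29], [-3.14, 3.14]. Speed limits (rad/s): [1.89, 1.89, 2.57, 2.79, 3.14, 3.14].

INTERFACE

Orientations are given as a rotation vector (axis times angle).
In Python, from rig import * gives the robot as it stands. Calls block until the motion is done:
- move_pose(position, orientation): joint-space move of the TCP to a pose.
- servo_line(position, rate=0.15, frame=None, stop_force=None): straight line of the TCP; frame=None keeps the orientation; rate is the mean speed in m/s. With stop_force (N) it stops when the force on the tool has changed by that much, and returns True; else False.
- movej(angles): joint-space move.
- open_jaws() and grasp(newtons=None): open the fingers fully, or close them until they stop; newtons is the grip in N (None keeps the last).
- dwell(seconds).
- inverse_kinematics(position, orientation): joint angles nearest the present ones, or None.
- observe(): the state.
- capture(name): name is "scene" or "top"; returns the picture (480x640x3 uint8, blue, green, red); there is no depth.
- camera_params(name): a dict with "fx", "fy", "cx", "cy" (pixels), "k1" (the pictures are not rectified: a ray, as slopes to the right and down, at radius r is drawn at 1 + k1 r^2 times it, then the intrinsics apply), "cam_to_world" (4x4, takes a point from camera to world coordinates). Camera axes: x right, y up, looking along -z (the intrinsics and any distortion apply to the point x, -y, -z); pixel columns grow to the right and rows downward; lengths in m; the calibration is good to about 2 mm. A picture is of the moment at which its call begins. camera_params takes no time and is no camera call.
A pose or a line that the arm cannot do raises PlanningError and nothing moves.
- job_done(): hands the job in; it is judged then, once.
The state is a dict: "t": time; "joints": joint angles; "joint_vel": joint speeds; "joint_efforts": joint torques, N m; "tcp_pos": TCP position; "eef_rot": TCP orientation; "force": force on the tool from outside, world axes, zero at the start; "wrist_torque": the same for the moment, N m; "gripper_width": opening from 0.0 (shut) to 1.0 (fully open); "finger_force": force on a finger pad.
Only numpy, scipy, OpenCV 4.12 (cv2) and the standard library are available. Lean on these libraries where they do the work, as an engineer would, in place of code of your own. Each camera call takes 0.05 s, during which the arm holds its last target. There are 200 camera calls.

TASK

Re-zero the coffee grinder and set it: turn the bar knob on its top clockwise (seen from above) until it comes up gently but firmly against its hidden stop, then back it off anticlockwise by exactly five clicks. Then push the little lock lever beside the knob all the way over towards the knob, let go, and leave the mug, jar and caddy standing where they are.

Things in the scene. Friction and masses are not known exactly. Their poses are not given: they have to be found in the camera images.
- grinder: White coffee grinder, fixed, 200 (x) by 240 (y) by 160 mm tall, flat top; origin under its centre, x from the lock lever to the knob, z up. On top: bar knob at (35, -50) mm, lock lever pivot at (-55, -50) mm, and a clear round bean hopper with white lid, 94 mm across, at (20, 68) mm, rising 97 mm above the top.
- knob_grip (a point): Grip point of the dark metal bar knob, on its vertical axis, 37 mm above the grinder's top, 13 mm below the bar's top. The bar is 44 mm long (this point's x; a white line marks the +x end), 14 mm thick (y), 36 mm tall, on a 48 mm disc whose face is 23 mm below this point. Turning anticlockwise (about +z) opens, clockwise closes.
- dial_plate (a point): Centre of the 72 mm grey plate with tick marks under the knob, fixed to the grinder. The knob has 24 notches a turn (0.262 rad apart); about 0.2 N m takes it over a click; let go, it snaps into the nearest notch. At the start it stands 2 to 6 clicks from its clockwise stop, which is hidden, unmarked and set differently each time.
- knob (a joint): Knob angle in rad, anticlockwise positive; its zero tells nothing of the stop. The stop is met 0.05 rad past the last notch, with no further click; the knob springs back to that notch when eased, and the five clicks count from it. The stop feels harder than a click: 0.3 to 0.6 N m at the knob is a firm touch, above 0.9 N m damages the burrs.
- lock_tip (a point): Centre of the black ball, 18 mm in diameter, at the tip of the lock lever, a 45 mm steel stem on a small block beside the knob; the ball starts 54 mm above the grinder's top, leaning away from the knob. It swings over its pivot towards the knob (the grinder's +x), the ball moving 43 mm; about 1.2 N moves it and it stays where it is left.
- lock (a joint): Lock lever angle in rad: 0 leaning away from the knob (unlocked), 1.0 fully over towards the knob (locked).
- mug: White ceramic mug, 80 mm across, 90 mm tall, with a handle, standing beside the grinder; origin at the centre of its underside.
- jar: Glass jar with a wooden lid, 72 mm across, 110 mm tall, standing beside the grinder; origin at the centre of its underside.
- caddy: Open wooden caddy, 90 by 150 by 50 mm, standing beyond the grinder; origin at the centre of its underside.

How it is judged:
By the outcome, as a careful person would: the job done as asked, in the order asked, and still so for the second after the job is handed in, with the robot touching nothing.
It also fails if it takes over 64 s, if anything falls off the work surface, if the arm or the gripper's body presses on something with over 40 N, if the wrist force passes 120 N, or if a joint passes its speed limit or range.

## Working session

There is one attempt and no reset: what is moved stays moved. The work goes in short steps, each a Python script; the robot and the scene stay as the last script left them, time stands still between calls to the robot, and variables do not carry over. Pictures are saved under pics/ and viewed, at most 10 in all, crops included, and the job is handed in when it is done.

```bash
ls; mkdir -p pics; python3 - <<'E'
from rig import *
import cv2
for n in("scene","top"):
    cv2.imwrite(f"pics/{n}0.png",capture(n)); p=camera_params(n); print({k:p[k] for k in p})
s=observe();print(s)
E
```

```text
pics
{'fx': 604.1146830261025, 'fy': 604.1146830261025, 'cx': 315.6294747569212, 'cy': 225.0371571032148, 'k1': -0.1463537275471105, 'cam_to_world': array([[-2.41969325e-01, -8.27164965e-01,  5.07197167e-01,
         1.26298301e+00],
       [ 9.70283899e-01, -2.06299231e-01,  1.26450714e-01,
         2.17675904e-01],
       [ 3.87854889e-05,  5.22722439e-01,  8.52502933e-01,
         1.23272873e+00],
       [ 0.00000000e+00,  0.00000000e+00,  0.00000000e+00,
         1.00000000e+00]])}
{'fx': 512.4072255198278, 'fy': 512.4072255198278, 'cx': 327.68016593807357, 'cy': 242.36325110621252, 'k1': -0.09588545500323865, 'cam_to_world': array([[-0.02008509,  0.98553454, -0.16828028,  0.472123  ],
       [-0.99920182, -0.02559977, -0.03066554,  0.03679488],
       [-0.03452989,  0.16753004,  0.98526208,  1.06674354],
       [ 0.        ,  0.        ,  0.        ,  1.        ]])}
{'t': 0.1, 'joints': array([-1.27826054e+00,  2.63461519e-01, -4.88561042e-02,  1.25938196e+00,
       -2.89686818e-05,  1.41551452e+00]), 'joint_vel': array([ 0.00029335, -0.00108281,  0.00104305,  0.00020331, -0.0015356 ,
        0.00134758]), 'joint_efforts': array([ 3.56776123e-03, -6.38574958e+01,  3.85064077e+01,  9.97245486e-03,
       -1.70920798e-04,  8.18245610e-06]), 'tcp_pos': array([ 0.22725271, -0.47300692,  0.23088659]), 'eef_rot': array([-3.06229231e+00, -6.97367552e-01,  1.42650185e-04]), 'force': array([ 0.46497777, -0.67832187,  0.21343437]), 'wrist_torque': array([-0.00261097,  0.00537338,  0.02720368]), 'finger_force': 0.0, 'gripper_width': 1.0029088003323856}
```

View pics/scene0.png

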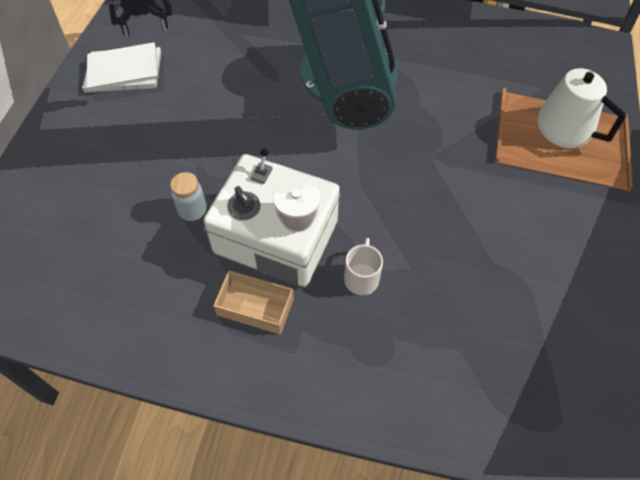

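View pics/top0.png

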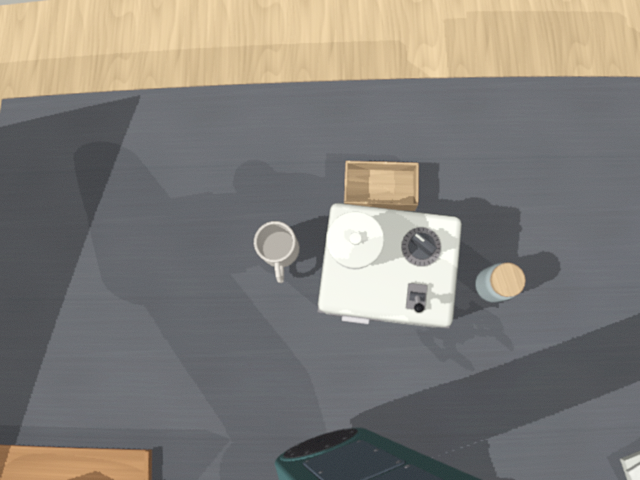

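The scene picture shows the grinder with its knob (243,203), lever (263,160), jar (188,195), mug (363,270) and caddy (254,302). In the top picture the plate is at (421,246), the ball at (419,308) and the hopper at (355,239).

```bash
cat > h.py <<'E'
from rig import *
import cv2, numpy as np
def ray(n,uv):
    p=camera_params(n); T=p["cam_to_world"]
    K=np.array([[p["fx"],0,p["cx"]],[0,p["fy"],p["cy"]],[0,0,1.]])
    x,y=cv2.undistortPoints(np.array([[uv]],float),K,np.array([p["k1"],0,0,0.]))[0,0]
    d=T[:3,:3]@[x,-y,-1]; return T[:3,3],d/np.linalg.norm(d)
def onplane(n,uv,z):
    o,d=ray(n,uv); return o+d*(z-o[2])/d[2]
def tri(a,b):
    (o1,d1),(o2,d2)=ray("scene",a),ray("top",b)
    s=np.linalg.lstsq(np.c_[d1,-d2],o2-o1,rcond=None)[0]
    p,q=o1+s[0]*d1,o2+s[1]*d2; return (p+q)/2,np.linalg.norm(p-q)
E
python3 - <<'E'
from h import *
im=cv2.imread("pics/top0.png"); sc=cv2.imread("pics/scene0.png")
a=cv2.resize(im[200:335,310:470],None,fx=4.9,fy=4.4*4.9/4.4*0.9,interpolation=cv2.INTER_CUBIC)
cv2.imwrite("pics/topcrop.png",cv2.resize(im[215:325,320:466],None,fx=5,fy=5,interpolation=cv2.INTER_CUBIC))
cv2.imwrite("pics/sccrop.png",cv2.resize(sc[140:240,200:345],None,fx=5,fy=5,interpolation=cv2.INTER_CUBIC))
# white body top
g=im.min(2); m=(g>190).astype(np.uint8); m[:200]=0;m[335:]=0;m[:,:310]=0
m=cv2.morphologyEx(m,cv2.MORPH_OPEN,np.ones((5,5)))
c=max(cv2.findContours(m,0,2)[0],key=cv2.contourArea)
r=cv2.minAreaRect(c); P=np.array([onplane("top",q,.16)for q in cv2.boxPoints(r)]); print(r,P.round(4),np.linalg.norm(P-np.roll(P,1,0),axis=1))
# dark blobs on it
for n,I,w in(("top",im,(215,325,325,462)),("scene",sc,(140,240,205,340))):
    d=np.zeros(I.shape[:2],np.uint8); d[w[0]:w[1],w[2]:w[3]]=(I.max(2)<110)[w[0]:w[1],w[2]:w[3]]
    k,_,st,ce=cv2.connectedComponentsWithStats(d)
    for i in range(1,k):
        if st[i,4]>30: print(n,st[i],ce[i].round(1),onplane(n,ce[i],.162).round(4),onplane(n,ce[i],.214).round(4))
E
```

```text
((389.29876708984375, 264.81097412109375), (132.84912109375, 109.32720184326172), 6.340191841125488) [[ 0.5035  0.0859  0.16  ]
 [ 0.6993  0.0606  0.16  ]
 [ 0.6657 -0.1774  0.16  ]
 [ 0.4725 -0.1445  0.16  ]] [0.23244072 0.19742139 0.24039297 0.19602805]
top [325 215   4  26  57] [325.8 224.1] [0.6601 0.0676 0.162 ] [0.6493 0.0658 0.214 ]
top [448 215  14   8  33] [457.3 216.5] [ 0.6678 -0.1698  0.162 ] [ 0.6566 -0.1579  0.214 ]
top [402 228  38  30 614] [418.4 243.6] [ 0.6202 -0.0971  0.162 ] [ 0.6117 -0.0894  0.214 ]
top [452 228  10  97 461] [458.4 289.7] [ 0.5362 -0.1636  0.162 ] [ 0.5325 -0.1521  0.214 ]
top [410 291  16  11  96] [417.6 295.4] [ 0.528  -0.0911  0.162 ] [ 0.5247 -0.0838  0.214 ]
top [414 303  11   9  77] [418.7 307.1] [ 0.5075 -0.0922  0.162 ] [ 0.5055 -0.0848  0.214 ]
scene [ 205  140  135   75 4375] [269.3 158.9] [ 0.4827 -0.0837  0.162 ] [ 0.5206 -0.069   0.214 ]
scene [254 166  14  11  91] [260.6 171.2] [ 0.5201 -0.0925  0.162 ] [ 0.5562 -0.0774  0.214 ]
scene [251 177  13   6  36] [256.7 179.7] [ 0.5444 -0.0941  0.162 ] [ 0.5793 -0.0789  0.214 ]
scene [228 187  32  33 696] [243.1 205.3] [ 0.6154 -0.1028  0.162 ] [ 0.6468 -0.0872  0.214 ]
scene [330 202  10  38 133] [336.4 229.2] [0.6253 0.1031 0.162 ] [0.6562 0.1087 0.214 ]
scene [280 214  21  16  69] [289.2 223.7] [0.636  0.0046 0.162 ] [0.6665 0.0149 0.214 ]
scene [205 229   4  11  34] [206.2 234.8] [ 0.7038 -0.1551  0.162 ] [ 0.7309 -0.137   0.214 ]
```

View pics/topcrop.png

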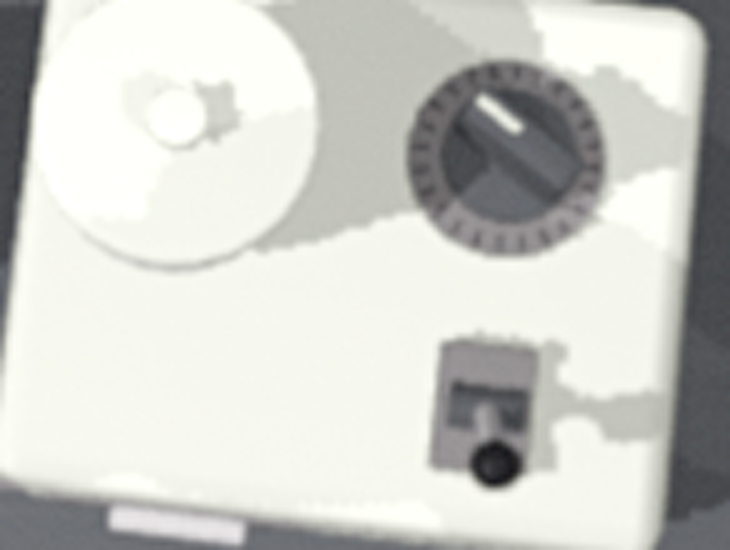

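View pics/sccrop.png

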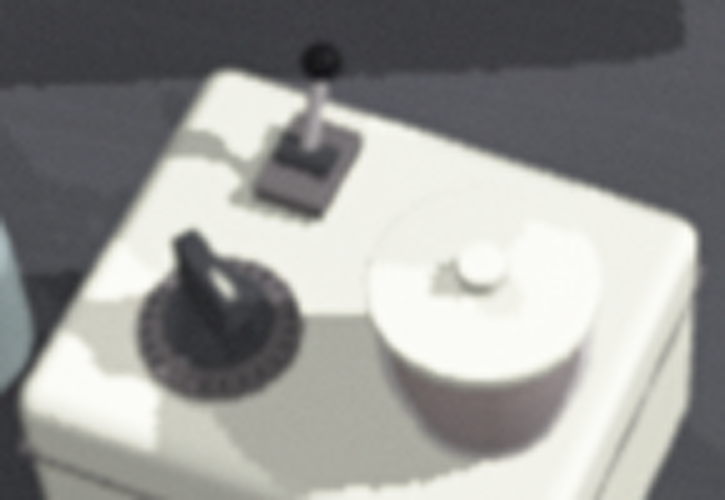

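The crops show the plate centre at about top (421,246) and scene (243.5,204.8). The ball is at top (418.6,307.4) and scene (263.9,151.8). The white line runs from top (415.8,234.2) to (423,240.6). In this view the bar points up and to the left.

```bash
python3 - <<'E'
from h import *
T=lambda x,y:((x+.5)/5-.5+320,(y+.5)/5-.5+215)
S=lambda x,y:((x+.5)/5-.5+200,(y+.5)/5-.5+140)
pt,ps=T(506.5,157),S(219.5,326)
print("plate",onplane("top",pt,.162),onplane("scene",ps,.162),tri(ps,pt))
bt,bs=T(495,464),S(321,61)
print("ball",onplane("top",bt,.214),onplane("scene",bs,.214),tri(bs,bt))
print("hopper",onplane("top",T(176,127),.243))
a,b=onplane("top",T(481,98),.21),onplane("top",T(517,130),.21)
print("line",a,b,np.linalg.norm(a-b),np.degrees(np.arctan2(*(a-b)[1::-1])))
a,b=onplane("scene",S(187,237),.21),onplane("scene",S(236,300),.21)
print("line scene",a,b,np.degrees(np.arctan2(*(b-a)[1::-1])))
print("block corners",[onplane("top",T(*q),.17).round(4) for q in((442,342),(540,348),(432,467))])
E
```

```text
plate [ 0.61574853 -0.10128803  0.162     ] [ 0.61408414 -0.10226221  0.162     ] (array([ 0.61545143, -0.10125262,  0.16429673]), np.float64(0.0006342206056725913))
ball [ 0.50498833 -0.08460705  0.214     ] [ 0.50503493 -0.08584966  0.214     ] (array([ 0.50510274, -0.0851862 ,  0.21416021]), np.float64(0.0012147586593679583))
hopper [0.61557492 0.018128   0.243     ]
line [ 0.6286118  -0.08633728  0.21      ] [ 0.61728732 -0.09798525  0.21      ] 0.01624557987690069 45.80677912547728
line scene [ 0.60422848 -0.11449051  0.21      ] [ 0.62939042 -0.0852145   0.21      ] 49.32183575532281
block corners [array([ 0.5496, -0.0743,  0.17  ]), array([ 0.5466, -0.1085,  0.17  ]), array([ 0.5062, -0.069 ,  0.17  ])]
```

```bash
cat >> h.py <<'E'
from scipy.spatial.transform import Rotation as R
KN=np.array([.6152,-.1015]); 
def down(h):  # h: heading (deg) of the closing axis y
    a=np.radians(h+90); c,s=np.cos(a),np.sin(a)
    return R.from_matrix(np.array([[c,s,0],[s,-c,0],[0,0,-1]])).as_rotvec()
def st(tag=""):
    s=observe(); print(tag,"t%.2f"%s["t"],"q6 %.3f"%s["joints"][5],"p",s["tcp_pos"].round(4),"F",s["force"].round(1),"M",s["wrist_torque"].round(3),"w%.2f ff%.1f"%(s["gripper_width"],s["finger_force"])); return s
E
python3 - <<'E'
from h import *
o=down(138)
move_pose([.2273,-.473,.30],observe()["eef_rot"]); st("up")
move_pose([*KN,.30],o); st("over")
print(observe()["joints"].round(3))
servo_line([*KN,.181],rate=.08,stop_force=8); st("low")
grasp(20); st("grip")
dwell(.2); st("grip")
cv2.imwrite("pics/g1.png",cv2.resize(capture("scene")[100:260,160:370],None,fx=3.7,fy=3.7))
E
```

```text
up t0.47 q6 1.416 p [ 0.2274 -0.4734  0.3007] F [-0.3  0.4 -0.6] M [-0.003  0.     0.006] w1.00 ff0.0
over t2.65 q6 -1.131 p [ 0.615  -0.102   0.2998] F [-0.1  0.2 -0.2] M [ 0.013 -0.053  0.063] w1.00 ff0.0
[-0.295  0.439  0.406  1.539 -0.    -1.131]
low t4.28 q6 -1.132 p [ 0.6154 -0.1015  0.1814] F [-0.2 -0.3 -0.8] M [ 0.016  0.02  -0.047] w1.00 ff0.0
grip t4.93 q6 -1.132 p [ 0.6144 -0.1007  0.1811] F [-5.8  5.1  6. ] M [1.042 1.195 0.127] w0.16 ff20.7
grip t5.13 q6 -1.132 p [ 0.6144 -0.1007  0.1812] F [-5.7  5.4  5.6] M [1.051 1.235 0.128] w0.16 ff20.7
```

View pics/g1.png

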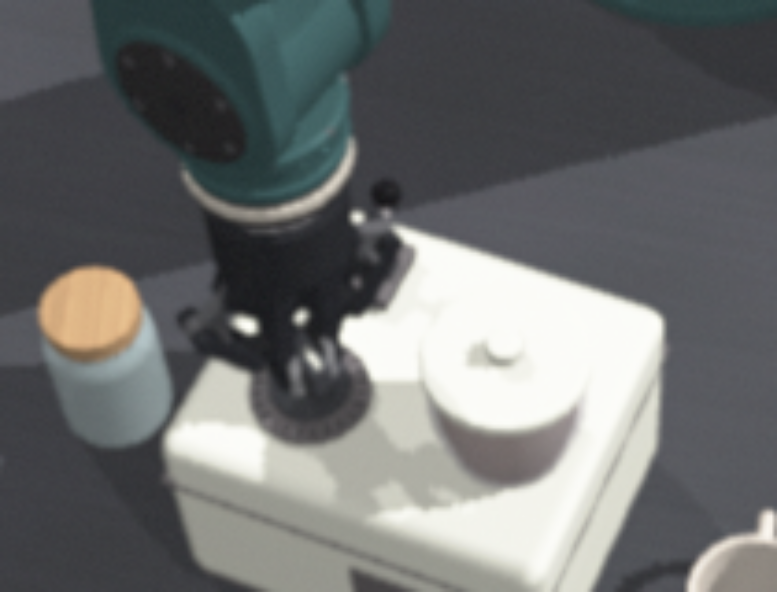

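The grip is on the bar and the fingers are clear of the hopper and jar. The sideways force means the knob axis is about 1.3 mm towards heading 138°, so I'll recentre and turn clockwise in small steps while watching Mz.

```bash
python3 - <<'E'
from h import *
servo_line([.6141,-.1004,.1812],rate=.02); st("shift")
grasp(50); s=st("grip50")
q=s["joints"].copy(); t0=s["t"]; log=[]
for i in range(20):
    q[5]+=.02; movej(q); s=observe(); log.append((s["joints"][5],s["wrist_torque"][2],*s["force"][:2]))
    if s["wrist_torque"][2]>.33: break
print(np.round(log,3)); st(); print(s["t"]-t0)
E
```

```text
shift t5.43 q6 -1.131 p [ 0.6142 -0.1005  0.1813] F [ 0.4 -0.2  0.8] M [-0.14  -0.083  0.167] w0.16 ff21.0
grip50 t5.65 q6 -1.131 p [ 0.6142 -0.1005  0.1814] F [ 0.1 -1.3  2. ] M [-0.081 -0.032  0.157] w0.16 ff52.8
[[-1.111e+00  1.270e-01 -8.300e-02 -1.252e+00]
 [-1.091e+00  1.820e-01  8.700e-01 -1.749e+00]
 [-1.071e+00  7.500e-02  1.453e+00 -1.373e+00]
 [-1.051e+00  8.500e-02  1.451e+00 -2.051e+00]
 [-1.031e+00  2.500e-02  2.804e+00 -2.820e+00]
 [-1.011e+00 -5.000e-03  3.129e+00 -2.956e+00]
 [-9.910e-01 -4.700e-02  3.278e+00 -3.831e+00]
 [-9.710e-01 -3.500e-02  3.942e+00 -4.053e+00]
 [-9.510e-01 -9.500e-02  3.488e+00 -4.486e+00]
 [-9.310e-01 -1.250e-01  3.644e+00 -5.377e+00]
 [-9.110e-01 -1.990e-01  3.770e+00 -4.722e+00]
 [-8.910e-01 -9.700e-02  3.416e+00 -4.125e+00]
 [-8.710e-01  1.590e-01  3.908e+00 -4.653e+00]
 [-8.510e-01  2.170e-01  2.833e+00 -4.211e+00]
 [-8.310e-01  1.620e-01  3.599e+00 -5.259e+00]
 [-8.110e-01  1.040e-01  4.204e+00 -6.105e+00]
 [-7.910e-01  1.060e-01  4.186e+00 -5.974e+00]
 [-7.710e-01  7.400e-02  4.453e+00 -5.771e+00]
 [-7.510e-01  2.000e-03  5.366e+00 -6.093e+00]
 [-7.310e-01 -8.400e-02  5.148e+00 -6.120e+00]]
 t10.65 q6 -0.731 p [ 0.6145 -0.1009  0.1814] F [ 5.1 -6.1 -2.1] M [-1.289 -0.948 -0.084] w0.16 ff52.1
5.0
```

```bash
python3 - <<'E'
from h import *
s=observe(); p=s["tcp_pos"]
servo_line([p[0]+.0006,p[1]-.0007,.1814],rate=.02); s=st("shift")
q=s["joints"].copy(); q[5]=-.731; log=[]; n0=-.882; hit=False
while q[5]<.55:
    ph=(q[5]-n0)%.2618
    q[5]+= .01 if .005<ph<.1 else .035 if ph<.2 else .02
    movej(q); s=observe(); m=s["wrist_torque"][2]; log.append((q[5],m,*s["force"][:2]))
    if m>.36: hit=True; break
print(hit); print(np.round(log,3).tolist()); st()
E
```

```text
shift t10.90 q6 -0.732 p [ 0.6146 -0.1011  0.1813] F [-1.7  1.8  1.1] M [ 0.485  0.453 -0.034] w0.15 ff52.8
True
[[-0.696, -0.092, 0.015, -0.566], [-0.661, -0.195, 0.573, -0.451], [-0.641, -0.218, 0.809, -1.021], [-0.621, 0.004, -0.275, -2.509], [-0.601, 0.186, 1.103, -2.835], [-0.591, 0.215, 0.67, -3.104], [-0.581, 0.164, 0.256, -5.583], [-0.571, 0.129, 1.069, -4.92], [-0.561, 0.153, 0.085, -4.639], [-0.551, 0.095, 1.922, -5.304], [-0.541, 0.067, 0.701, -5.445], [-0.531, 0.024, 2.055, -6.009], [-0.521, 0.1, 1.073, -5.146], [-0.511, 0.012, 0.604, -6.44], [-0.476, -0.008, 1.078, -5.444], [-0.441, -0.048, 0.868, -6.49], [-0.406, -0.106, 2.691, -6.306], [-0.386, -0.174, 1.076, -6.038], [-0.366, -0.037, 1.977, -6.523], [-0.346, 0.122, 1.499, -7.365], [-0.336, 0.28, 1.42, -7.567], [-0.326, 0.207, 0.859, -8.608], [-0.316, 0.224, 1.281, -7.4], [-0.306, 0.13, 1.477, -7.911], [-0.296, 0.095, 1.081, -8.233], [-0.286, 0.116, 0.014, -7.853], [-0.276, 0.071, 1.977, -7.293], [-0.266, 0.051, 0.968, -8.535], [-0.256, 0.081, 1.785, -7.757], [-0.221, 0.027, 0.685, -8.347], [-0.186, -0.067, 0.66, -8.631], [-0.151, -0.105, 1.225, -8.413], [-0.131, -0.224, 0.933, -8.073], [-0.111, -0.187, 0.73, -9.071], [-0.091, 0.09, 0.141, -9.303], [-0.081, 0.183, 0.615, -9.869], [-0.071, 0.225, 1.107, -10.92], [-0.061, 0.243, 0.479, -9.842], [-0.051, 0.158, 0.779, -10.194], [-0.041, 0.197, 1.733, -9.926], [-0.031, 0.18, 0.219, -10.943], [-0.021, 0.407, -0.167, -11.416]]
 t21.40 q6 -0.021 p [ 0.6146 -0.1021  0.1814] F [ -0.2 -11.4   0.7] M [-2.139 -0.156  0.407] w0.15 ff52.7
```

```bash
python3 - <<'E'
from h import *
def avg(k=5):
    L=[]
    for _ in range(k): dwell(.04); L.append(observe()["wrist_torque"][2])
    return np.round(L,3)
a=avg(); print(a); s=observe(); q=s["joints"].copy(); c=-.021
# keep the commanded arm pose: only q6 differs
if a.mean()<.38:
    q6=q.copy(); q6[5]=c+.005; movej(q6); print("more",avg())
st()
E
```

```text
[0.357 0.349 0.369 0.334 0.352]
more [0.406 0.401 0.361 0.446 0.43 ]
 t22.07 q6 -0.016 p [ 0.6147 -0.1022  0.1814] F [ 0.6 -5.9  0.6] M [-0.897 -0.202  0.43 ] w0.15 ff52.8
```

```bash
python3 - <<'E'
from h import *
q=observe()["joints"].copy(); q[5]=-.016; log=[]
for k,a in enumerate(np.linspace(-.05,-1.412,36)):
    q[5]=a; movej(q); s=observe(); log.append((a,s["wrist_torque"][2],*s["force"][:2]))
    if k and k%8==0:  # recentre on the knob axis
        p=s["tcp_pos"]; f=s["force"]; servo_line(p+np.r_[f[:2]*.00009,0],rate=.05); q=observe()["joints"].copy()
print(np.round(log,3).tolist()); st()
E
```

```text
[[-0.05, 0.157, 1.416, -4.575], [-0.089, 0.149, 1.175, -3.894], [-0.128, -0.185, 1.908, -1.321], [-0.167, -0.139, 2.529, -0.565], [-0.206, -0.05, 1.982, 2.431], [-0.245, 0.05, 2.555, 3.913], [-0.283, 0.102, 3.169, 4.485], [-0.322, 0.143, 2.799, 4.797], [-0.361, -0.055, 2.046, 6.013], [-0.4, -0.186, 1.031, 0.344], [-0.439, -0.042, 2.119, 1.746], [-0.478, -0.064, 2.327, 2.278], [-0.517, 0.042, 0.949, 3.315], [-0.556, 0.13, 1.31, 4.092], [-0.595, 0.255, 1.277, 4.84], [-0.634, -0.16, 1.51, 5.781], [-0.673, -0.248, 0.482, 7.196], [-0.712, -0.065, 0.809, 1.051], [-0.75, -0.011, -0.077, 2.079], [-0.789, 0.086, -0.101, 1.888], [-0.828, 0.126, -0.96, 3.124], [-0.867, 0.159, -1.313, 4.259], [-0.906, -0.226, -0.982, 4.812], [-0.945, -0.083, -2.744, 5.493], [-0.984, -0.059, -2.442, 5.149], [-1.023, 0.027, -0.627, 1.26], [-1.062, 0.106, -0.425, 2.18], [-1.101, 0.165, -0.702, 2.604], [-1.14, 0.047, -2.097, 4.367], [-1.179, -0.163, -2.773, 4.058], [-1.217, -0.109, -3.623, 4.635], [-1.256, -0.007, -2.989, 4.357], [-1.295, -0.028, -3.411, 5.203], [-1.334, 0.125, -0.593, 0.858], [-1.373, 0.187, -0.854, 1.405], [-1.412, -0.087, -2.291, 0.769]]
 t32.07 q6 -1.410 p [ 0.6138 -0.1003  0.1814] F [-2.3  0.8  1.8] M [ 0.428  0.378 -0.087] w0.15 ff52.8
```

The trace shows the five clicks, with notches at −0.351, −0.62, −0.88, −1.147 and −1.40 counted from −0.108. I'll release, rise, check, and get ready for the lever.

```bash
python3 - <<'E'
from h import *
open_jaws(); st("open")
p=observe()["tcp_pos"]; servo_line([p[0],p[1],.30],rate=.15)
e=np.array([np.cos(np.radians(-8.1)),np.sin(np.radians(-8.1))]); B=np.array([.505,-.0852])
move_pose([*(B-.05*e),.28],down(81.9)); grasp(20); st("pre")
servo_line([*(B-.045*e),.206],rate=.1,stop_force=8); st("low")
a,b=capture("scene"),capture("top")
cv2.imwrite("pics/l1.png",np.vstack([cv2.resize(a[110:250,170:370],(420,294)),cv2.resize(b[200:340,300:500],(420,294))]))
E
```

```text
open t32.76 q6 -1.412 p [ 0.614  -0.1003  0.1813] F [-0.2  0.  -0.3] M [-0.001 -0.     0.031] w1.00 ff0.0
pre t35.58 q6 -0.205 p [ 0.4555 -0.0782  0.28  ] F [-0.6  0.5  0.2] M [-0.004 -0.004 -0.027] w-0.00 ff0.0
low t36.47 q6 -0.203 p [ 0.4607 -0.0789  0.2065] F [-0.4  0.1 -0. ] M [ 0.013  0.003 -0.014] w-0.00 ff0.0
```

View pics/l1.png

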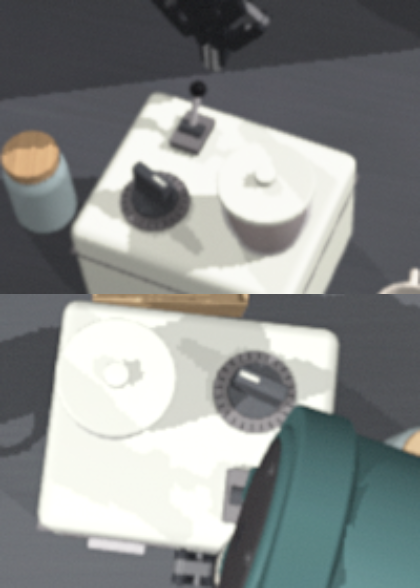

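The knob's line has moved on one notch from the start, and start (4 clicks from the stop) plus one is five, as it should be. The shut fingertips, at about (212,65) in the upper crop, are lined up behind the ball at (198,88).

```bash
python3 - <<'E'
from h import *
e=np.array([np.cos(np.radians(-8.1)),np.sin(np.radians(-8.1))]); B=np.array([.505,-.0852])
hit=servo_line([*(B+.036*e),.206],rate=.04,stop_force=7); s=st("push"); print(hit,(s["tcp_pos"][:2]-B)@e)
servo_line([*(B-.04*e),.208],rate=.15); 
p=observe()["tcp_pos"]; servo_line([p[0],p[1],.30],rate=.2)
move_pose([.2273,-.473,.30],down(-64.4)); st("away")
a,b=capture("scene"),capture("top")
cv2.imwrite("pics/l2.png",np.hstack([cv2.resize(a[110:340,160:400],(400,383)),cv2.resize(b[150:340,240:530],(400,262))[:, :] if 0 else cv2.resize(b[150:340,250:450+80],(400,383))]))
E
```

```text
push t38.07 q6 -0.177 p [ 0.526  -0.0881  0.205 ] F [-3.  -0.4  2. ] M [-0.01   0.62  -0.053] w0.00 ff1.5
True 0.021164013841933386
away t40.92 q6 1.416 p [ 0.2278 -0.4726  0.2998] F [ 0.1 -0.2 -0.3] M [0.049 0.008 0.023] w0.00 ff0.0
```

View pics/l2.png

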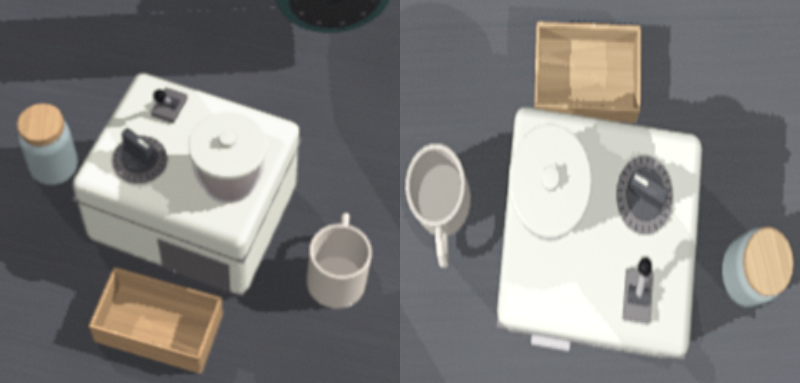

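The lever now leans towards the knob, and the mug, jar and caddy look undisturbed. I'll measure how far the ball travelled and the knob angle.

```bash
python3 - <<'E'
from h import *
a,b=capture("scene"),capture("top"); C={}
for n,I,(u,v) in(("scene",a,(257,168)),("top",b,(420,283))):
    d=np.zeros(I.shape[:2],np.uint8); r=10; d[v-r:v+r,u-r:u+r]=(I.max(2)<55)[v-r:v+r,u-r:u+r]
    k,_,s,c=cv2.connectedComponentsWithStats(d); i=1+np.argmax(s[1:,4]); C[n]=c[i]; print(n,s[i],c[i],onplane(n,c[i],.214))
P,err=tri(C["scene"],C["top"]); print(P,err,np.linalg.norm(P[:2]-[.5050,-.0852]))
I=b.min(2); d=np.zeros_like(I); d[232:260,408:436]=(I>150)[232:260,408:436]
k,_,s,c=cv2.connectedComponentsWithStats(d)
for i in range(1,k):
    w=onplane("top",c[i],.21); print(s[i],c[i],w,np.degrees(np.arctan2(w[1]+.1008,w[0]-.6142)))
cv2.imwrite("pics/l3.png",np.hstack([cv2.resize(a[150:220,220:290],(400,400),interpolation=2),cv2.resize(b[230:320,380:470],(400,400),interpolation=2)]))
E
```

```text
scene [253 165   6   7  33] [255.54545455 167.72727273] [ 0.55011805 -0.09049792  0.214     ]
top [418 278   7   9  40] [421.275 281.775] [ 0.5472562  -0.09101936  0.214     ]
[ 0.54757898 -0.09157882  0.2103732 ] 3.191232570582415e-05 0.04305413378280487
[435 232   1   2   2] [435.  232.5] [ 0.63069801 -0.1190923   0.21      ] -47.95238156540113
[414 236  10   7  33] [418.51515152 239.06060606] [ 0.62012789 -0.09052371  0.21      ] 60.02146226590083
```

View pics/l3.png

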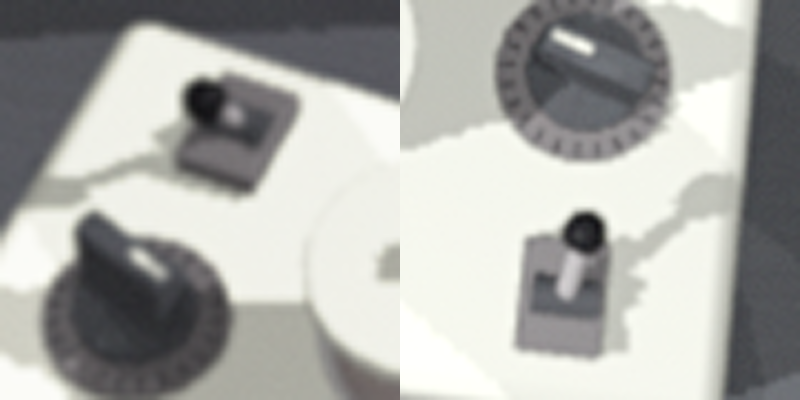

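The ball has travelled 43.05 mm (43 expected) and the bar stands at about 62°, one notch past its start. As a cheap check that the lever is at its end, I'll push it once more.

```bash
python3 - <<'E'
from h import *
e=np.array([np.cos(np.radians(-8.1)),np.sin(np.radians(-8.1))]); B=np.array([.505,-.0852])
move_pose([*(B-.04*e),.28],down(81.9))
servo_line([*(B-.03*e),.206],rate=.12)
servo_line([*(B+.012*e),.206],rate=.1,stop_force=8)
hit=servo_line([*(B+.034*e),.206],rate=.03,stop_force=10); s=st("push"); print(hit,(s["tcp_pos"][:2]-B)@e)
servo_line([*(B-.03*e),.208],rate=.15); 
p=observe()["tcp_pos"]; servo_line([p[0],p[1],.30],rate=.2)
move_pose([.2273,-.473,.30],down(-64.4)); dwell(.3); st("away")
I=capture("top"); d=np.zeros(I.shape[:2],np.uint8); d[273:293,410:430]=(I.max(2)<55)[273:293,410:430]
print(cv2.connectedComponentsWithStats(d)[3])
job_done()
E
```

```text
push t44.60 q6 -0.177 p [ 0.526  -0.0882  0.2055] F [-3.3 -0.5  2. ] M [-0.045  0.725 -0.017] w-0.00 ff1.7
True 0.021189494688395864
away t47.70 q6 1.416 p [ 0.2277 -0.4728  0.3   ] F [ 0.2 -0.2  0.3] M [0.053 0.054 0.027] w-0.00 ff0.0
[[319.48607883 239.49419517]
 [421.30952381 281.95238095]]
the job is handed in; nothing more can be done
```

The job is handed in at about 48 s: the knob was closed to its stop at about 0.4 N m and backed off five clicks, then the lock lever was pushed fully over (43 mm of ball travel). The mug, jar and caddy weren't touched.

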